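# Stow the bamboo steamer in the trolley's corner

### The arm

A 7-joint arm with a two-finger parallel gripper is mounted at the origin on the work surface. World frame = base frame: x ahead of the robot, y to its left, z up, the work surface at z = 0. Lengths are in m, angles in rad, forces in N, time in s.
With the tool pointing down it reaches from about 0.4 to 0.85 m from the base axis. Payload 4.5 kg.
Tool frame: the origin (TCP) lies at the centre of the arm's flange, where the gripper is bolted on; the fingertips stand nose_length ahead of it and the grasp point (between the pads) lies 147 mm ahead of it (nose_length is the distance from the TCP to the fingertips, in m); z points along the fingers, y is the line along which they close (so a half turn about z gives the same grasp; the last joint's range is limited). The gripper opens to 88 mm and grips with 3 to 60 N. Pads are 18 mm wide; open, the fingers measure 123 mm over their backs; the gripper's body (75 mm by 187 mm) begins 45 mm behind the grasp point.
Start: joints at [-1.199, 0.689, -0.195, 1.565, 0.157, 0.902, -0.215], TCP at [0.207, 0.59, 0.405] pointing down, gripper open.
Joint ranges: [-3.01, 3.01], [-0.46, 2.08], [-1.47, 1.51], [0.13, 2.56], [-1, 4.14], [0.04, 2.09], [-2.66, 2.66]. Speed limits (rad/s): [2.57, 2.57, 3.14, 3.14, 3.14, 3.14, 3.14].

### API

Orientations are given as a unit quaternion [x, y, z, w].
In Python, from plant import * gives the robot as it stands.
- The arm moves only by the tool play_rows, never from a script. Its argument "rows" is a list that holds one entry, the list of rows, each a list of 6 numbers: the shift along the tool's x, y, z normalised to -1 to 1, where 1 is 0.5 m, then the turn, a rotation vector about the tool's x, y, z normalised to -1 to 1, where 1 is 0.5 rad. A call has 1 to 20 rows; each row is the pose to reach, as a shift and turn from the pose commanded when the call began, along the tool's axes at that moment; what a row does not reach only later rows make up. A row lasts 1/12 s, in which the tool goes at most 41.7 mm and 7.16 degrees, less where a joint would pass 70% of its speed; a pose out of reach is approached as far as the arm can. A call with a number of a shift or a turn outside -1 to 1 is refused whole. A call with a gripper value outside its range is refused whole. "claw" is the closure, from 0 (fully open) to 1 (shut), set as the call begins (left out, the last holds). The fingers move at their own pace and stop on an object; "squeeze" is the grip in N (left out, the last holds). Time passes only in rows, so rows that repeat a pose let the fingers close. It gives the time, the measured TCP pose, the force, the opening and the grip force at its end, in the units of the state.
- get_state(): the state, without advancing time (a new reading comes with each control period).
- snapshot(name): name is "scene" or "top"; returns a dict with "pixels" (384x512x3 uint8, blue, green, red), "camera_matrix" (3x3 intrinsics, pixels), "dist_coeffs" ([k1, k2, p1, p2, k3] as OpenCV has them; the pictures are not rectified), "world_to_cam" (4x4, takes a point from world to camera coordinates). Camera axes: x right, y down, z forward; pixel columns grow to the right and rows downward; lengths in m; the calibration is good to about 2 mm. A picture is of the moment at which its call begins. There is no depth.
- finish_job(): hands the job in; it is judged then, once.
The state is a dict: "clock": time; "q": joint angles; "qd": joint speeds; "joint_torque": joint torques, N m; "tool_pos": TCP position; "eef_rot": TCP orientation; "contact_force": force on the tool from outside, world axes, zero at the start; "moment": the same for the moment, N m; "opening": opening from 0.0 (shut) to 1.0 (fully open); "finger_force": force on a finger pad.
Only numpy, scipy, OpenCV 4.12 (cv2) and the standard library are available. Lean on these libraries where they do the work, as an engineer would, in place of code of your own. Each camera call takes 0.05 s, during which the arm holds its last target. There are 200 camera calls.

### The job

The trolley is about to be wheeled away: with the fingers, push the closed bamboo steamer along the deck into the far corner (away from the robot) on the side where it stands, until it sits snug against both raised edges. Do not grip or lift it, keep its two tiers and lid stacked, and leave the teapot, bowl, jar and plate gripper where they are.

Things in the scene. Friction and masses are not known exactly. Their poses are not given: they have to be found in the camera images.
- trolley: folding steel trolley, braked, parked a little differently each time (yaw up to 0.09 rad). Origin: centre of its upper deck, on the deck's level surface (z = 0); x to the far edge (away from the robot), y to the left. Inside its upright raised edges the deck is 420 mm (x) by 700 mm (y): inner faces at x = +-210, y = +-350 mm. Edges 34 mm high with their bead, 6 mm thick.
- corner_left (a point): inside corner of the deck at the far left (trolley x = +210, y = +350 mm), on the deck's surface
- corner_right (a point): inside corner of the deck at the far right (trolley x = +210, y = -350 mm), on the deck's surface
- steamer: lower tier of the round bamboo steamer, 120 to 155 mm left or right of the deck's middle. Origin: centre of its underside, z up. Upright wall of radius 80 mm, 6 to 40 mm above the deck: snug in a corner, its axis is 80 mm from both edges. The stack (two tiers and lid) weighs 0.36 to 0.63 kg, is 116 mm high, slides with 1.5 to 4.5 N pushed anywhere below the lid and does not tip.
- steamer_upper: upper tier, same as the lower one, nested by its foot in the lower tier's rim (2.5 mm play); origin at its foot's underside, 40 mm above the lower tier's; wall of radius 80 mm from 46 to 80 mm above the deck
- steamer_lid: flat-domed woven bamboo lid of radius 78 mm without a handle, nested in the upper tier; origin at its foot's underside, 80 mm above the lower tier's; its rim rises to 104 mm, its middle to 116 mm above the deck. It lies loose.
- teapot: white ceramic teapot on the other half of the deck from the steamer, 117 mm high, body radius 55 mm; origin: centre of its underside; spout to its +x (reaches 100 mm), handle to its -x (94 mm). Leave alone.
- bowl: red plastic bowl of rim radius 60 mm, 58 mm high, at one of the deck's near corners (left or right); origin: centre of its underside. Leave alone.
- jar: empty glass jar with steel screw lid, radius 38 mm, 125 mm high, standing by the middle of the far edge; origin: centre of its underside. Leave alone.
- plate_gripper: stainless plate gripper with squeeze lever, lying on its side at the other near corner along the deck's short edge, about 195 mm long along its own y axis (from -87 to +107 mm; the hooks at +y point to the far edge), 60 mm wide (its x from -25 to +35 mm), 18 mm high; origin on the deck under its middle. Leave alone.

How it is judged:
On the way:
1. the fingers push on the steamer ((contact force between the fingers and steamer above 0.3 N or contact force between the fingers and steamer_upper above 0.3 N or contact force between the fingers and steamer_lid above 0.3 N)), for 0.1 s.
At the end, for the whole second after the job is handed in: The steamer stands at rest, flat on the deck, in the far corner on the side where it started (the teapot's opposite side), within 5 mm of touching both raised edges, with upper tier and lid still seated (x of steamer in the frame of trolley above 0.125 m and ((y of steamer in the frame of trolley above 0.265 m and y of teapot in the frame of trolley below 0 m) or (y of steamer in the frame of trolley below -0.265 m and y of teapot in the frame of trolley above 0 m)) and height (world z) of steamer below 0.004 m and angle between each of steamer, steamer_upper, steamer_lid's own z axis and vertical below 0.06 rad and distance between steamer_upper and steamer below 0.045 m and distance between steamer_lid and steamer_upper below 0.045 m and linear speed of steamer below 0.01 m/s).
It fails at once if the steamer is lifted off the deck or tipped (height (world z) of steamer above 0.01 m or angle between steamer's own z axis and vertical above 0.15 rad).
It fails at once if the steamer's stack comes apart: upper tier or lid lifted or pushed out of its seat (distance between steamer_upper and steamer above 0.052 m or distance between steamer_lid and steamer_upper above 0.052 m).
It fails at once if the teapot is moved by more than 15 mm or tipped (distance of teapot from where it was at the start of the episode above 0.015 m or angle between teapot's own z axis and vertical above 0.2 rad).
It fails at once if the bowl or the jar is moved by more than 15 mm or tipped (distance of any of bowl, jar from where it was at the start of the episode above 0.015 m or angle between any of bowl, jar's own z axis and vertical above 0.2 rad).
It fails at once if the plate gripper is moved by more than 15 mm (distance of plate_gripper from where it was at the start of the episode above 0.015 m).
It also fails if it takes over 42 s, if anything falls off the work surface, if the arm or the gripper's body presses on something with over 40 N, if the wrist force passes 120 N, or if a joint passes its speed limit or range.

## Working session

There is one attempt and no reset: what is moved stays moved. The work goes in short steps, Python scripts to look and compute and a tool call to move; the robot and the scene stay as the last step left them, time stands still between calls to the robot, and variables do not carry over. Pictures are saved under pics/ and viewed, at most 10 in all, crops included, and the job is handed in when it is done.

Besides the shell and the picture viewer there is one more tool, called after "Emit:" by a JSON object that holds its "api" and its "payload". play_rows: Moves the arm, as the interface text tells. Its arguments: {"type":"object","properties":{"rows":{"type":"array"},"claw":{"type":"number"},"squeeze":{"type":"number"}},"required":["rows"]}

```bash
mkdir -p pics && ls && python3 - <<'E'
from plant import *
import cv2,pickle
s=get_state();print({k:s[k] for k in('clock','tool_pos','eef_rot','contact_force','opening')})
try: print(nose_length)
except Exception as e: print(e)
for n in('scene','top'):
    d=snapshot(n);pickle.dump(d,open(n+'.pkl','wb'));cv2.imwrite(f'pics/{n}0.png',d['pixels']);print(n,d['camera_matrix'],d['dist_coeffs'],d['world_to_cam'])
E
```

```text
pics
{'clock': 0.0, 'tool_pos': array([0.20704532, 0.58936375, 0.40392838]), 'eef_rot': array([ 1.68026840e-01,  9.85782013e-01, -8.93606951e-04, -7.19120830e-05]), 'contact_force': array([0.29370745, 0.12985002, 0.40968144]), 'opening': 1.0008343307222172}
0.166
scene [[359.37900785   0.         258.89803299]
 [  0.         359.37900785 192.48568015]
 [  0.           0.           1.        ]] [-0.08486156  0.          0.          0.          0.        ] [[-0.29122423  0.95634235  0.0244489   0.14263441]
 [ 0.5485522   0.18787319 -0.81473563 -0.26271517]
 [-0.78375948 -0.22385926 -0.57931693  1.62135707]
 [ 0.          0.          0.          1.        ]]
top [[434.48909623   0.         249.00578438]
 [  0.         434.48909623 196.95900413]
 [  0.           0.           1.        ]] [-0.05056478  0.          0.          0.          0.        ] [[-0.0146473  -0.99979468  0.01400203  0.00704272]
 [-0.98762908  0.01227973 -0.15632663  0.56820172]
 [ 0.15612259 -0.01611858 -0.98760616  1.18406259]
 [ 0.          0.          0.          1.        ]]
```

View pics/top0.png

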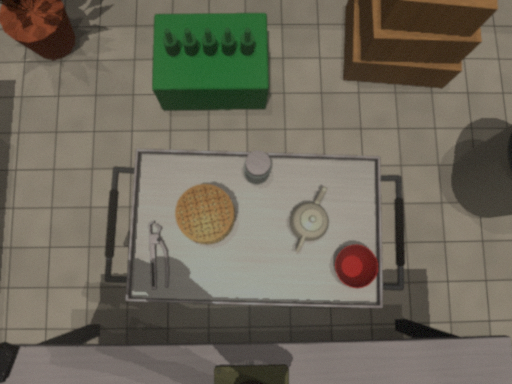

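View pics/scene0.png

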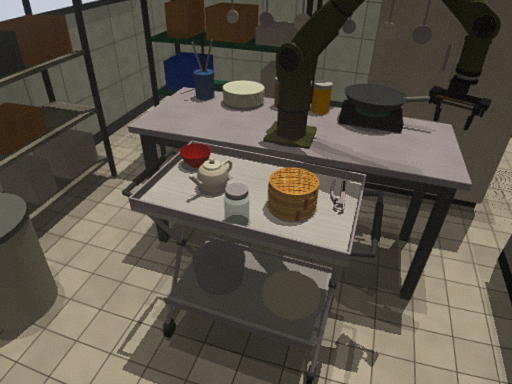

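The top view shows the steamer at (205,213) in the left half of the image (+y), the far-left corner near (136,152), and the jar at (258,166). The plate gripper is at (157,255), the teapot at (310,220) and the bowl at (356,265). I'll enlarge this to read the edges.

```bash
python3 - <<'E'
import cv2,pickle
d=pickle.load(open('top.pkl','rb'));im=d['pixels'][140:315,125:391]
im=cv2.resize(im,None,fx=3,fy=3,interpolation=cv2.INTER_CUBIC)
cv2.imwrite('pics/crop0.png',cv2.convertScaleAbs(im,alpha=1.3))
E
cat > h.py <<'E'
import numpy as np,cv2,pickle
def load(n): return pickle.load(open(n+'.pkl','rb'))
def ray(d,px,z):
    px=np.array(px,float).reshape(-1,1,2)
    u=cv2.undistortPoints(px,d['camera_matrix'],d['dist_coeffs']).reshape(-1,2)
    T=d['world_to_cam'];R=T[:3,:3];c=-R.T@T[:3,3]
    v=np.c_[u,np.ones(len(u))]@R
    return c+v*((z-c[2])/v[:,2])[:,None]
def proj(d,P):
    T=d['world_to_cam'];return cv2.projectPoints(np.array(P,float),cv2.Rodrigues(T[:3,:3])[0],T[:3,3],d['camera_matrix'],d['dist_coeffs'])[0].reshape(-1,2)
E
```

```text
(no output)
```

View pics/crop0.png

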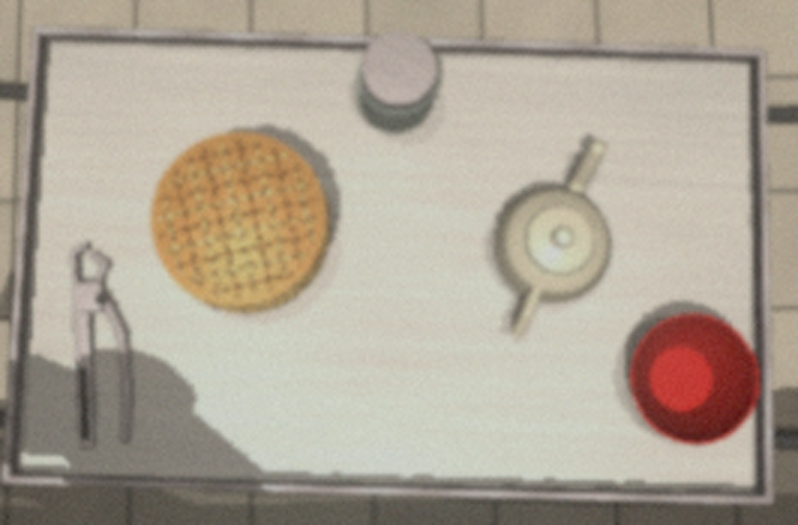

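The crop (3x) shows:
- Edge-top corners: far left (39,34), far right (763,54), near right (770,497), near left (8,479).
- Lid outline: x 152–328, y 130–311.
- Jar lid: centre near (400,70).
- Plate gripper: hooks near (90,250).

```bash
cat >> h.py <<'E'
def c2p(p): return (np.array(p,float)+.5)/3-.5+np.array([125,140])
def toT(P,t): 
    c,s=np.cos(t[2]),np.sin(t[2]);return (np.asarray(P)[...,:2]-t[:2])@np.array([[c,-s],[s,c]])
def toW(P,t):
    c,s=np.cos(t[2]),np.sin(t[2]);return np.asarray(P)@np.array([[c,s],[-s,c]])+t[:2]
E
python3 - <<'E'
from h import *
from scipy.optimize import least_squares as ls
d=load('top')
R=np.array([[213,353],[213,-353],[-213,-353],[-213,353]])/1e3
W=ray(d,c2p([[39,34],[763,54],[770,497],[8,479]]),.034)[:,:2]
r=ls(lambda t:(toW(R,t)-W).ravel(),[.6,0,0]);t=r.x;print('trolley',t,r.fun.reshape(-1,2)*1e3)
np.save('t.npy',t)
# inner base corners
print(toT(ray(d,c2p([[48,42],[753,58],[757,487]]),0),t))
a=np.linspace(0,2*np.pi,72)
# lid: fit circle r=78 at z=.1 to extents
def ext(c,rad,z):
    p=proj(d,np.c_[c[0]+rad*np.cos(a),c[1]+rad*np.sin(a),a*0+z]);q=(p-[125,140]+.5)*3-.5
    return np.r_[q.min(0),q.max(0)]
for z in(.1,):
    f=ls(lambda c:ext(c,.078,z)-[152,130,328,311],t[:2]+[0,.13]);print('steamer W',f.x,'T',toT(f.x,t),f.fun)
print('jar',toT(ray(d,c2p([[400,70]]),.125),t))
print('grip hooks etc',toT(ray(d,c2p([[90,245],[110,265],[75,270],[130,440],[85,445]]),.015),t))
print('target W',toW([.13,.27],t))
from plant import *
from scipy.spatial.transform import Rotation as Ro
print(Ro.from_quat(get_state()['eef_rot']).as_matrix())
E
```

```text
trolley [ 0.48483361 -0.02173737 -0.04049911] [[ 2.98132834  2.02804486]
 [ 1.95218178 -0.7519381 ]
 [-2.95240733 -1.95293634]
 [-1.98110279  0.67682958]]
[[ 0.21105639  0.35006068]
 [ 0.21549151 -0.3528948 ]
 [-0.20378944 -0.3492802 ]]
steamer W [0.51767936 0.11975676] T [0.02709    0.14270797] [ 0.70846401  3.92536639 -0.71019456 -3.75594494]
jar [[0.16237361 0.00355907]]
grip hooks etc [[ 0.00878992  0.29299253]
 [-0.00980385  0.27276318]
 [-0.01553352  0.30592865]
 [-0.1733018   0.2450679 ]
 [-0.17914785  0.28699597]]
target W [0.62565879 0.24277779]
[[-9.43513548e-01  3.31333657e-01 -4.38043613e-04]
 [ 3.31333920e-01  9.43512111e-01 -1.65207092e-03]
 [-1.34087245e-04 -1.70389000e-03 -9.99998539e-01]]
```

The fit holds up: trolley at (0.485, -0.022) with yaw -0.04, and the steamer at trolley (27, 143) mm. I'll push diagonally with the open fingers cradling the upper tier, which stays clear of the jar and the plate gripper. First I move above the start point behind the steamer.

Emit:
{"api": "play_rows", "payload": {"rows": [[[-0.826,-0.857,0,0,0,1],[-0.826,-0.857,0,0,0,1],[-0.826,-0.857,0,0,0,1],[-0.826,-0.857,0,0,0,1],[-0.826,-0.857,0,0,0,1],[-0.826,-0.857,0,0,0,1],[-0.826,-0.857,0,0,0,1],[-0.826,-0.857,0,0,0,1],[-0.826,-0.857,0,0,0,1],[-0.826,-0.857,0,0,0,1],[-0.826,-0.857,0,0,0,1],[-0.826,-0.857,0,0,0,1],[-0.826,-0.857,0,0,0,1],[-0.826,-0.857,0,0,0,1],[-0.826,-0.857,0,0,0,1],[-0.826,-0.857,0,0,0,1]]], "claw": 0}}

```text
clock: 1.43
tool_pos: [0.4559, 0.0443, 0.4044]
eef_rot: [0.411, 0.912, -0.001, 0.001]
contact_force: [0.0, 0.5, -0.1]
opening: 0.999
finger_force: 0.0
```

Emit:
{"api": "play_rows", "payload": {"rows": [[[0,0,0,0,0,1],[0,0,0,0,0,1],[0,0,0,0,0,1],[0,0,0,0,0,1],[0,0,0,0,0,1]]]}}

```text
clock: 1.85
tool_pos: [0.4542, 0.0502, 0.4046]
eef_rot: [0.62, 0.784, -0.0, -0.0]
contact_force: [-0.0, -0.5, 0.1]
opening: 0.998
finger_force: 0.0
```

Emit:
{"api": "play_rows", "payload": {"rows": [[[0,0,0,0,0,1],[0,0,0,0,0,1],[0,0,0,0,0,1],[0,0,0,0,0,1],[0,0,0,0,0,1]]]}}

```text
clock: 2.27
tool_pos: [0.4544, 0.0497, 0.4045]
eef_rot: [0.794, 0.608, -0.0, -0.0]
contact_force: [-0.1, 0.3, 0.4]
opening: 1.001
finger_force: 0.0
```

Emit:
{"api": "play_rows", "payload": {"rows": [[[0,0,0,0,0,0.91],[0,0,0,0,0,0.91],[0,0,0,0,0,0.91],[0,0,0,0,0,0.91],[0,0,0,0,0,0.91],[0,0,0,0,0,0.91]]]}}

```text
clock: 2.77
tool_pos: [0.4545, 0.0492, 0.4046]
eef_rot: [0.91, 0.415, -0.0, -0.0]
contact_force: [-1.0, 0.2, -0.1]
opening: 1.0
finger_force: 0.0
```

Emit:
{"api": "play_rows", "payload": {"rows": [[[0,0,0.07,0,0,0],[0,0,0.14,0,0,0],[0,0,0.2,0,0,0],[0,0,0.25,0,0,0],[0,0,0.3,0,0,0],[0,0,0.33,0,0,0],[0,0,0.353,0,0,0],[0,0,0.353,0,0,0],[0,0,0.353,0,0,0]]]}}

```text
clock: 3.52
tool_pos: [0.4547, 0.0487, 0.228]
eef_rot: [0.911, 0.413, -0.0, -0.001]
contact_force: [0.1, -0.3, 0.6]
opening: 1.001
finger_force: 0.0
```

```bash
python3 - <<'E'
from h import *
from plant import *
s=get_state();print(s['tool_pos'],s['contact_force'])
a=snapshot('top')['pixels'][130:320,115:390];b=snapshot('scene')['pixels'][130:270,130:400]
a=cv2.resize(a,(550,380));b=cv2.resize(b,(540,280))
cv2.imwrite('pics/down_top.png',a);cv2.imwrite('pics/down_scene.png',b)
E
```

```text
[0.45468082 0.04869714 0.22795212] [ 0.0774273  -0.26964159  0.57053191]
```

View pics/down_scene.png

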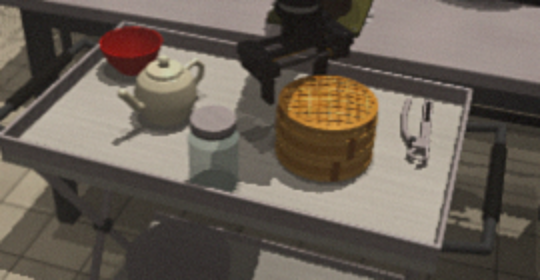

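The scene view shows the gripper behind the steamer, at crop (290,60). The fingers are clear of the lid, teapot and jar. Now pushing.

Emit:
{"api": "play_rows", "payload": {"rows": [[[0.015,0,0,0,0,0],[0.028,0,0,0,0,0],[0.038,0,0,0,0,0],[0.046,0,0,0,0,0],[0.054,0,0,0,0,0],[0.062,0,0,0,0,0],[0.07,0,0,0,0,0],[0.08,0,0,0,0,0],[0.09,0,0,0,0,0],[0.1,0,0,0,0,0],[0.11,0,0,0,0,0],[0.12,0,0,0,0,0],[0.13,0,0,0,0,0],[0.14,0,0,0,0,0],[0.15,0,0,0,0,0],[0.16,0,0,0,0,0],[0.17,0,0,0,0,0],[0.18,0,0,0,0,0],[0.19,0,0,0,0,0],[0.2,0,0,0,0,0]]]}}

```text
clock: 5.28
tool_pos: [0.5211, 0.124, 0.2282]
eef_rot: [0.911, 0.412, -0.0, -0.0]
contact_force: [-3.3, -2.5, 2.7]
opening: 1.002
finger_force: 2.2
```

```bash
python3 - <<'E'
from h import *
from plant import *
a=snapshot('top')['pixels'][130:320,115:390];b=snapshot('scene')['pixels'][130:270,130:400]
cv2.imwrite('pics/mid.png',np.vstack([cv2.resize(a,(550,380),interpolation=2)[:310],cv2.resize(b,(550,285),interpolation=2)]))
E
```

```text
(no output)
```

View pics/mid.png

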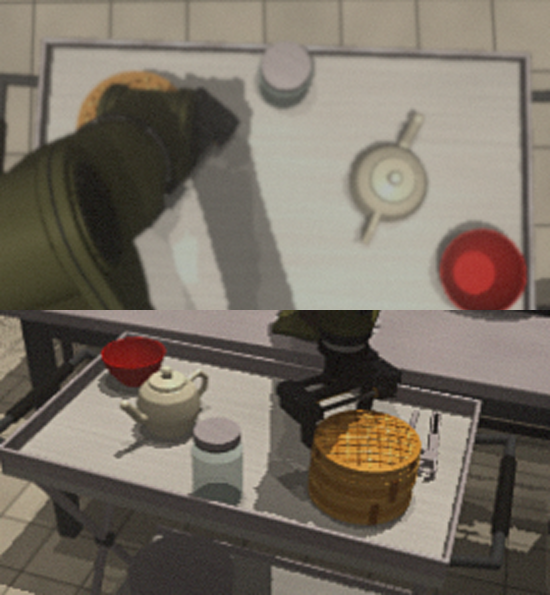

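The stack is intact and sliding toward the far-left corner (scene part at (365,465)) under about 4 N. Continuing.

Emit:
{"api": "play_rows", "payload": {"rows": [[[0.01,0,0,0,0,0],[0.02,0,0,0,0,0],[0.03,0,0,0,0,0],[0.04,0,0,0,0,0],[0.05,0,0,0,0,0],[0.06,0,0,0,0,0],[0.07,0,0,0,0,0],[0.08,0,0,0,0,0],[0.09,0,0,0,0,0],[0.1,0,0,0,0,0],[0.11,0,0,0,0,0],[0.12,0,0,0,0,0],[0.13,0,0,0,0,0],[0.138,0,0,0,0,0],[0.144,0,0,0,0,0],[0.148,0,0,0,0,0],[0.15,0,0,0,0,0]]]}}

```text
clock: 6.8
tool_pos: [0.5706, 0.1801, 0.2282]
eef_rot: [0.911, 0.412, 0.0, -0.0]
contact_force: [-1.6, -0.7, -0.1]
opening: 0.997
finger_force: 1.1
```

Emit:
{"api": "play_rows", "payload": {"rows": [[[0.003,0,0,0,0,0],[0.006,0,0,0,0,0],[0.009,0,0,0,0,0],[0.012,0,0,0,0,0],[0.012,0,0,0,0,0]]]}}

```text
clock: 7.22
tool_pos: [0.5747, 0.1847, 0.2282]
eef_rot: [0.911, 0.412, 0.0, -0.0]
contact_force: [-1.0, -0.7, -0.3]
opening: 0.999
finger_force: 0.7
```

Emit:
{"api": "play_rows", "payload": {"rows": [[[0.003,0,0,0,0,0],[0.005,0,0,0,0,0],[0.005,0,0,0,0,0]]]}}

```text
clock: 7.47
tool_pos: [0.5762, 0.1865, 0.2282]
eef_rot: [0.911, 0.412, 0.0, -0.0]
contact_force: [-1.4, -0.5, -1.0]
opening: 0.998
finger_force: 0.7
```

Emit:
{"api": "play_rows", "payload": {"rows": [[[0.003,0,0,0,0,0],[0.006,0,0,0,0,0],[0.008,0,0,0,0,0]]]}}

```text
clock: 7.72
tool_pos: [0.5788, 0.1894, 0.2282]
eef_rot: [0.911, 0.412, 0.0, -0.0]
contact_force: [-1.2, -1.2, 0.4]
opening: 1.002
finger_force: 1.0
```

Emit:
{"api": "play_rows", "payload": {"rows": [[[0.003,0,0,0,0,0],[0.006,0,0,0,0,0],[0.006,0,0,0,0,0]]]}}

```text
clock: 7.97
tool_pos: [0.5798, 0.1902, 0.2281]
eef_rot: [0.911, 0.412, -0.002, 0.0]
contact_force: [-4.6, -5.2, 3.4]
opening: 1.001
finger_force: 3.0
```

```bash
python3 - <<'E'
from h import *
from plant import *
d=snapshot('top')['pixels'][140:260,125:275];b=snapshot('scene')['pixels'][150:270,250:390]
cv2.imwrite('pics/c2.png',np.hstack([cv2.resize(d,(400,320),interpolation=2),cv2.resize(b,(373,320),interpolation=2)]))
E
```

```text
(no output)
```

View pics/c2.png

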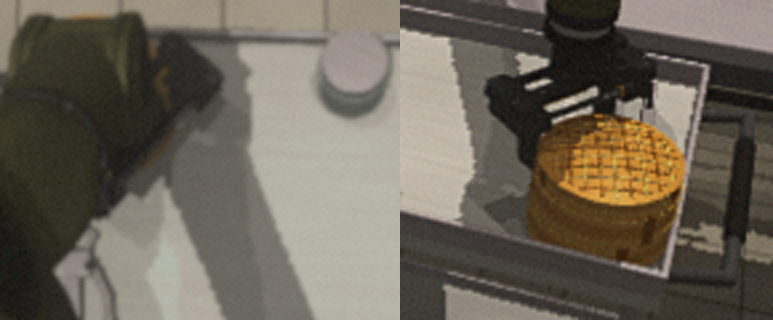

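The steamer is in the corner region with its stack intact, and a wall reaction of about 7 N has appeared. I'll press a little more to seat it against both edges.

Emit:
{"api": "play_rows", "payload": {"rows": [[[0.003,0,0,0,0,0],[0.005,0,0,0,0,0],[0.005,0,0,0,0,0]]]}}

```text
clock: 8.32
tool_pos: [0.5805, 0.1906, 0.2279]
eef_rot: [0.912, 0.411, -0.004, 0.001]
contact_force: [-7.0, -7.4, 5.6]
opening: 0.999
finger_force: 4.8
```

Emit:
{"api": "play_rows", "payload": {"rows": [[[0.003,0,0,0,0,0],[0.005,0,0,0,0,0],[0.005,0,0,0,0,0],[0.005,0,0,0,0,0]]]}}

```text
clock: 8.65
tool_pos: [0.5811, 0.1911, 0.2278]
eef_rot: [0.912, 0.411, -0.006, 0.001]
contact_force: [-9.7, -11.1, 8.5]
opening: 0.999
finger_force: 6.9
```

Both axes are blocked (about 15 N along the diagonal). I'll back off straight, rise, move aside and check.

Emit:
{"api": "play_rows", "payload": {"rows": [[[-0.01,0,0,0,0,0],[-0.02,0,0,0,0,0],[-0.04,0,0,0,0,0],[-0.07,0,0,0,0,0],[-0.11,0,0,0,0,0],[-0.15,0,0,0,0,0],[-0.15,0,-0.07,0,0,0],[-0.15,0,-0.14,0,0,0],[-0.15,0,-0.21,0,0,0],[-0.15,0,-0.28,0,0,0],[-0.15,0,-0.35,0,0,0],[-0.2,0.07,-0.35,0,0,0],[-0.25,0.14,-0.35,0,0,0],[-0.3,0.21,-0.35,0,0,0],[-0.35,0.28,-0.35,0,0,0],[-0.4,0.35,-0.35,0,0,0],[-0.45,0.42,-0.35,0,0,0],[-0.45,0.42,-0.35,0,0,0]]]}}

```text
clock: 10.15
tool_pos: [0.5936, -0.1209, 0.4044]
eef_rot: [0.913, 0.407, 0.001, 0.004]
contact_force: [-0.8, -0.9, 0.6]
opening: 1.0
finger_force: 0.0
```

```bash
python3 - <<'E'
from h import *
from plant import *
for n in('top','scene'):pickle.dump(snapshot(n),open(n+'2.pkl','wb'))
d=load('top2')['pixels'][140:240,125:265];b=load('scene2')['pixels'][150:270,250:390]
cv2.imwrite('pics/c3.png',np.hstack([cv2.resize(d,None,fx=3,fy=3,interpolation=2),cv2.resize(b,(350,300),interpolation=2)]))
E
```

```text
(no output)
```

View pics/c3.png

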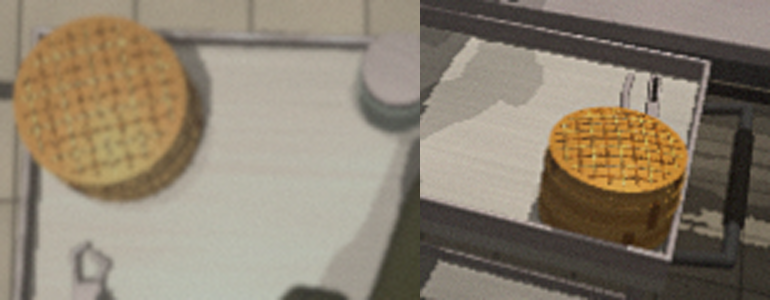

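The lid outline in the 3x crop runs x 14–188 with its top at y 15. The steamer sits over both edges in view, and the gripper and jar are unmoved. Checking the numbers.

```bash
python3 - <<'E'
from h import *
from scipy.optimize import least_squares as ls
d=load('top');t=np.load('t.npy');a=np.linspace(0,2*np.pi,72)
def ext(c,rad=.078,z=.104):
    p=proj(d,np.c_[c[0]+rad*np.cos(a),c[1]+rad*np.sin(a),a*0+z]);q=(p-[125,140]+.5)*3-.5
    return np.r_[q.min(0),q.max(0)]
for e in([152,130,328],[14,15,188]):
    f=ls(lambda c:ext(c)[:3]-e,[.55,.2]);print(toT(f.x,t),f.fun)
# orange lid mask in new picture
im=load('top2')['pixels'];h=cv2.cvtColor(im,cv2.COLOR_BGR2HSV)
m=cv2.inRange(h,(5,90,60),(25,255,255))[:230,110:210]
for z in(.1,):
  P=np.argwhere(m)[:,::-1]+[110,0];print(P.min(0),P.max(0))
for T in([.13,.27],[.125,.27],[.13,.265],[.12,.26]): print(T,ext(toW(T,t)))
# lower tier bottom right silhouettes: wall at z=.006 on near side
E
```

```text
[0.02993105 0.14247752] [ 0.44499699  0.00937326 -0.44494615]
[0.13329551 0.27265916] [ 0.85412578  0.01901317 -0.85028445]
[129 145] [191 206]
[0.13, 0.27] [ 17.52469486  18.58475339 189.91189543 187.54299233]
[0.125, 0.27] [ 17.1396924   23.88495545 189.64332682 193.07781159]
[0.13, 0.265] [ 23.02699277  18.72920179 195.44130962 187.69875684]
[0.12, 0.26] [ 27.77564562  29.4834162  200.44916536 198.93291957]
```

```bash
python3 -c "
from plant import *
print(finish_job())"
```

```text
the job is handed in; nothing more can be done
None
```

I pushed the steamer into the far-left corner with its two tiers and lid still stacked, and handed the job in at about 10 s. The final images put it against both raised edges to within about 3 mm measuring error, with the jar and plate gripper unmoved and no contact seen with the teapot or bowl; no verdict came back.

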